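# Cock a label feeder's tensioner and hold it

## Robot

A 6-joint arm with a two-finger parallel gripper is mounted at the origin on the work surface. World frame = base frame: x ahead of the robot, y to its left, z up, the work surface at z = 0. Lengths are in mm, angles in degrees, forces in N, time in s.
With the tool pointing down it reaches from about 350 to 850 mm from the base axis. Payload 8.1 kg.
Tool frame: the origin (TCP) lies midway between the tips of the shut fingers; the grasp point (between the pads) lies 19 mm behind it (r.grip_depth is the distance from the TCP to the grasp point, in mm); z points along the fingers, y is the direction in which the jaws open and shut (so a half turn about z gives the same grasp; the last joint's range is limited). The gripper opens to 85 mm and grips with 20 to 120 N. Pads are 22 mm wide; open, the fingers measure 114 mm over their backs; the gripper's body (76 mm by 85 mm) begins 54 mm behind the grasp point. The pads swing forward as they close: fully open they stand 13 mm farther back than shut.
Start: joints at [-80.352, 7.471, 85.268, -0, 87.261, -4.893], TCP at [150.671, -580.778, 210.792] pointing down, gripper open.
Joint ranges: [-169.43, 169.43], [-51.17, 129.36], [1.28, 143.12], [-76.62, 256.62], [0, 156.53], [-152.29, 152.29]. Speed limits (degrees/s): [136.94, 136.94, 159.86, 180, 180, 180].

## Interface

Orientations are given as [roll, pitch, yaw] about the fixed x, y, z axes, in that order (R = Rz(yaw) Ry(pitch) Rx(roll)).
In Python, from bench import r, imaging gives the robot as it stands.
- The arm moves only by the shell command python3 -m creep 'ROWS' [FORCE]. ROWS is text: rows parted by semicolons, each of 7 numbers parted by spaces: the shift along the tool's x, y, z in cm, then the turn, a rotation vector about the tool's x, y, z in degrees, then the finger opening in cm, from 0 to 8.54. In form: dx dy dz ax ay az gripper; .... A call has 1 to 20 rows; each row is the pose to reach, as a shift and turn from the pose measured when the call began, along the tool's axes at that moment; what a row does not reach only later rows make up. A row lasts 1/10 s, in which the tool goes at most 50 mm and 8.59 degrees, less where a joint would pass 70% of its speed; a pose out of reach is approached as far as the arm can. A call with a gripper value outside its range is refused whole. The fingers move at their own pace and stop on an object; FORCE is the grip in N (left out, the last holds). Time passes only in rows, so rows that repeat a pose let the fingers close. It gives the time, the measured TCP pose, the force and the opening at its end, in the units of the state.
- r.sense(): the state, without advancing time (a new reading comes with each control period).
- imaging.snapshot(name): name is "scene" or "top" or "wrist"; returns the picture (420x560x3 uint8, red, green, blue); there is no depth.
- imaging.camera_info(name): a dict with "camera_matrix" (3x3 intrinsics, pixels), "R" (3x3) and "t" (3): a world point X has camera coordinates R X + t. Camera axes: x right, y down, z forward; pixel columns grow to the right and rows downward; lengths in mm; the calibration is good to about 2 mm. A picture is of the moment at which its call begins: read the wrist's pose just before it. camera_info takes no time and is no camera call; for the wrist camera it gives the pose at the moment of the call.
- r.hand_in(): hands the job in, once; it reports no verdict.
The state is a dict: "time": time; "joint_pos": joint angles; "qd": joint speeds; "joint_efforts": joint torques, N m; "tool_pos": TCP position; "tcp_rot": TCP orientation; "ft_force": force on the tool from outside, world axes, zero at the start; "wrist_torque": the same for the moment, N m; "finger_gap": finger opening in mm.
Only numpy, scipy, OpenCV 4.12 (cv2) and the standard library are available. Lean on these libraries where they do the work, as an engineer would, in place of code of your own. Each camera call takes 0.05 s, during which the arm holds its last target.

## Task

Make the label feeder ready for threading: slide the grey idler block by its upright blue handle all the way home under the green bridge, and after that push the sprung red tensioner arm back (by its black roller) past the click, where the orange pawl rides over the yellow tooth and drops behind it. Finish while still holding the arm with the gripper, pushed clearly farther than the click so that the gripper and not the pawl carries the spring, and leave the other things on the table where they are.

Things in the scene. Friction and masses are not known exactly. Their poses are not given: they have to be found in the camera images.
- feeder: label feeder bolted to the table: grey base plate 300 (x) x 280 (y) x 12 mm; origin at the centre of its underside, x along the idler block's way home (away from the robot), z up; yaw within 0.25 rad. In its frame: arm pivot at x 85, y -40 mm; block guide along x at y = -40 mm; small steel post at x 130, y 115 mm, 47 mm high, clear of the arm
- bridge_top (a point): middle of the top of the green bridge across the block's guide, 72 mm above the table; bridge 27 mm along the feeder's x, 82 mm along y, underside at 64 mm
- reel_top (a point): middle of the top of the fixed white paper reel, 46 mm in radius, 52 mm above the table; its black hub has a radius of 10 mm
- handle (a point): middle of the grip of the idler block's upright blue handle, 95 mm above the table; handle 22 x 22 mm (feeder's x and y), from 32 to 115 mm above the table. Grey block 38 mm wide, reaching 23 mm behind the handle and 100 mm ahead; it passes under the bridge, the handle stays in front, 33 mm clear of it when home. Slides along the feeder's +x with about 2 N of friction
- idler_block (a joint): travel of the idler block in m along the feeder's +x: 0 fully out, 0.06 home against its stop; starts between 0 and 0.02, stays where it is left
- pawl (a joint): lift in m of the orange pawl in the nose of the idler block: 0 down, about 0.006 while it rides on the yellow tooth; sprung downwards, and only in the tooth's way when the block is home; not to be handled
- pivot (a point): the tensioner arm's vertical pivot axis, 50 mm above the table
- tensioner (a joint): swing of the red tensioner arm in rad, growing clockwise seen from above. At 0 (sprung rest) it points from the pivot 125 deg counter-clockwise from the feeder's +x; swinging it carries the roller away from the robot. The tooth meets the pawl at about 0.2; the pawl clicks down at about 0.6 and then keeps the arm from falling back below that; end stop 0.95. Good holding place: about 0.8
- roller_mid (a point): middle of the upright black roller at the arm's free end, 120 mm from the pivot axis, 90 mm above the table; roller 26 mm across, from 59 to 119 mm above the table, turning freely on its pin; the red bar below it is 20 mm wide, top at 55 mm. Pushing it round takes about 3 N at rest, up to 12 N at the click, 9 N at the holding place
- core: bystander: loose cardboard ring, 56 mm across, 30 mm high, on the feeder's base plate beside the guide; origin at the centre of its underside
- jerrycan: bystander: white jerrycan with blue cap, 100 x 150 x 177 mm; origin at the centre of its underside
- phone: bystander: black phone 150 x 72 x 9 mm; origin at the centre of its underside
- carton: bystander: cardboard carton 90 x 130 x 60 mm with a blue band; origin at the centre of its underside
- jar: bystander: clear jar with a white lid, 64 mm across, 85 mm high; origin at the centre of its underside
- spray: bystander: white bottle with blue cap, 50 mm across, 150 mm high; origin at the centre of its underside
- driver: bystander: red-handled screwdriver lying on the table

How it is judged (in metres and radians):
On the way, in this order (a step that is already met when the one before it is completed fails the run):
1. the idler block is home while the tensioner arm is still near rest (value of joint idler_block above 0.054 m and value of joint tensioner below 0.2 rad), for 0.2 s.
2. with the block home, the pawl rides up on the tooth of the arm (value of joint idler_block above 0.054 m and value of joint pawl above 0.004 m and value of joint tensioner above 0.2 rad).
3. the arm is past the click and the pawl has dropped (value of joint tensioner above 0.62 rad and value of joint pawl below 0.003 m), for 0.1 s.
At the end, for the whole second after the job is handed in: the idler block is home within 6 mm, the pawl is down behind the tooth, and the gripper's fingers hold the tensioner arm still with over 1.5 N at a swing above 0.66 rad (the pawl alone would let it back to about 0.60) (value of joint idler_block above 0.054 m and value of joint tensioner above 0.66 rad and value of joint pawl below 0.003 m and velocity of joint tensioner between -0.1 and 0.1 rad/s and contact force between the fingers and tensioner above 1.5 N); the arm keeps its last pose, push and grip.
It fails at once if a bystander was shifted by more than 30 mm (distance of any of core, jerrycan, phone, carton, jar, spray, driver from where it was at the start of the episode above 0.03 m).
It also fails if it takes over 45 s, if anything falls off the work surface, if the arm or the gripper's body presses on something with over 40 N, if the wrist force passes 120 N, or if a joint passes its speed limit or range.

## Working session

There is one attempt and no reset: what is moved stays moved. The work goes in short steps, Python scripts to look and compute and a shell command to move; the robot and the scene stay as the last step left them, time stands still between calls to the robot, and variables do not carry over. Pictures are saved under pics/ and viewed, and the job is handed in when it is done.

```bash
mkdir -p pics; ls
python3 - <<'E'
from bench import r, imaging
import cv2
print(r.sense(), r.grip_depth)
for n in ["scene","top"]:
    im=imaging.snapshot(n); cv2.imwrite(f"pics/{n}0.png",im[:,:,::-1])
    print(n,imaging.camera_info(n))
E
```

```text
pics
{'time': 0.0, 'joint_pos': array([-8.03521009e+01,  7.51411985e+00,  8.53309438e+01, -8.74408519e-04,
        8.72623301e+01, -4.89211048e+00]), 'qd': array([-0.0821196 , -0.06701285,  0.04821205,  0.01622626,  0.01096545,
       -0.02420467]), 'joint_efforts': array([-8.16645388e-04, -5.69409406e+01, -5.00544655e+01, -2.26589937e-04,
        1.49416085e-02,  1.53008511e-05]), 'tool_pos': array([ 150.55750701, -580.17906176,  209.73883047]), 'tcp_rot': array([-1.79892923e+02, -8.28835744e-03,  1.45400444e+01]), 'ft_force': array([-0.15567768, -0.22103354, -0.08973973]), 'wrist_torque': array([ 0.0422586 ,  0.00068117, -0.03791408]), 'finger_gap': 85.41435323819299} 18.700000000000003
scene {'camera_matrix': array([[440.59311884,   0.        , 278.82058764],
       [  0.        , 440.59311884, 212.10911722],
       [  0.        ,   0.        ,   1.        ]]), 'R': array([[-0.58832491,  0.80851965,  0.01302984],
       [ 0.45561685,  0.34475894, -0.8207037 ],
       [-0.66804722, -0.47690382, -0.57120545]]), 't': array([ 279.97264737, -163.70725391, 1607.77583438])}
top {'camera_matrix': array([[456.04447332,   0.        , 274.43825829],
       [  0.        , 456.04447332, 210.46382082],
       [  0.        ,   0.        ,   1.        ]]), 'R': array([[ 0.00859124, -0.99991628, -0.00967612],
       [-0.99844374, -0.00804457, -0.05518493],
       [ 0.05510247,  0.01013517, -0.99842926]]), 't': array([  30.3185508 ,  514.56792196, 1642.65386559])}
```

View pics/scene0.png

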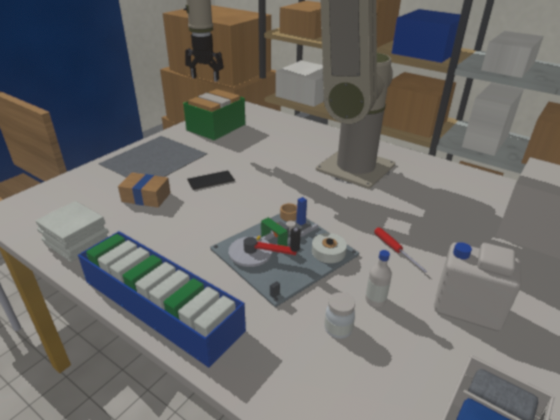

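View pics/top0.png

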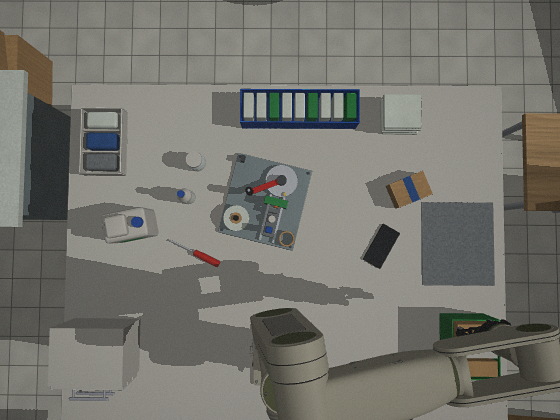

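Run:
```python
import cv2
a=cv2.imread("pics/top0.png")[140:260,200:330]; b=cv2.imread("pics/scene0.png")[190:305,205:360]
cv2.imwrite("pics/topz.png",cv2.resize(a,None,fx=5,fy=5,interpolation=cv2.INTER_CUBIC)); cv2.imwrite("pics/scz.png",cv2.resize(b,None,fx=5,fy=5,interpolation=cv2.INTER_CUBIC))
```

```text
(no output)
```

View pics/topz.png

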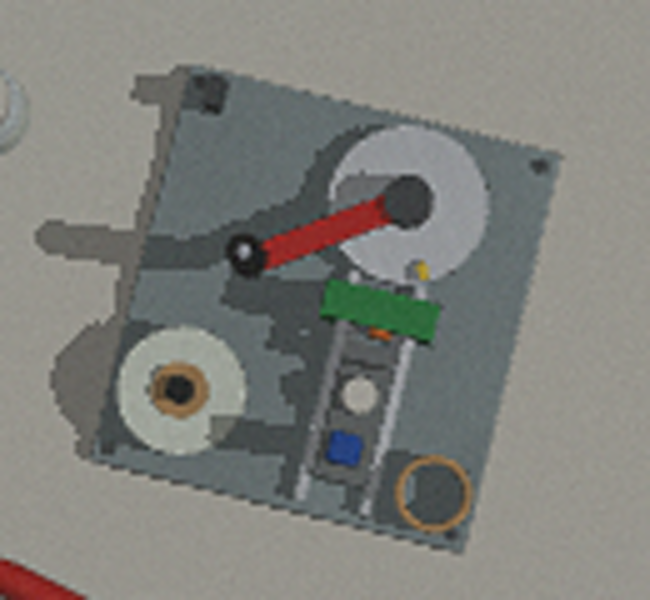

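View pics/scz.png

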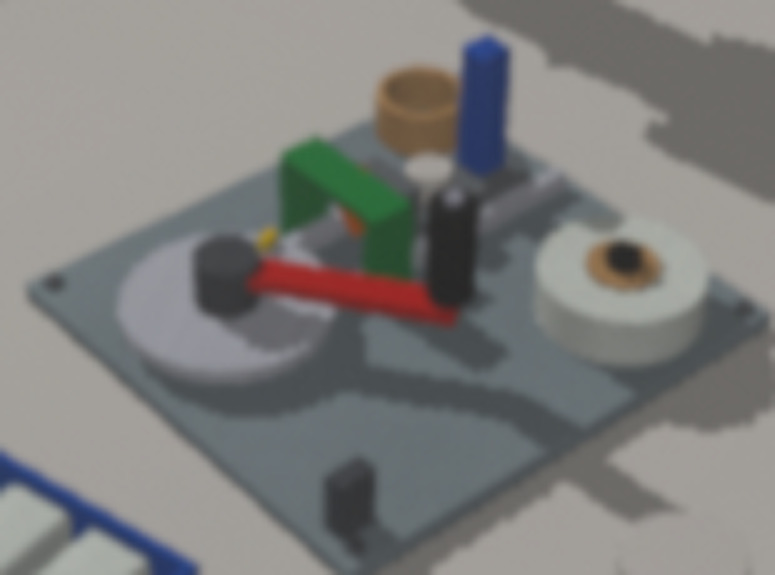

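```bash
cat > h.py <<'E'
import numpy as np, cv2
from bench import r, imaging
def ray(ci,u,v,z):
    K,R,t=ci["camera_matrix"],np.array(ci["R"]),np.array(ci["t"])
    d=R.T@np.linalg.solve(K,[u,v,1.]); c=-R.T@t
    return c+d*(z-c[2])/d[2]
def proj(ci,X):
    p=np.array(ci["R"])@X+ci["t"]; p=ci["camera_matrix"]@p; return p[:2]/p[2]
E
python3 - <<'E'
from h import *
ci=imaging.camera_info("top"); im=cv2.imread("pics/top0.png")
f=lambda x,y,z:ray(ci,x/5+199.6,y/5+139.6,z)
P=np.array([f(182,68,12),f(560,155,12),f(463,550,12),f(88,457,12)])[:,:2]
F=np.array([[150,140],[150,-140],[-150,-140],[-150,140]])
c=P.mean(0); H=F.T@(P-c); yaw=np.arctan2(H[0,1]-H[1,0],H[0,0]+H[1,1])
print("centre",c,"yaw",np.degrees(yaw))
R=np.array([[np.cos(yaw),-np.sin(yaw)],[np.sin(yaw),np.cos(yaw)]])
print("resid",P-c-F@R.T)
def tof(p): return R.T@(p[:2]-c)
hsv=cv2.cvtColor(im,cv2.COLOR_BGR2HSV)
roi=np.zeros(im.shape[:2],np.uint8); roi[140:260,210:320]=1
for n,lo,hi,z in [("green",(50,120,40),(75,255,255),72),("blue",(105,120,50),(130,255,255),115)]:
    m=cv2.inRange(hsv,lo,hi)*roi; k=cv2.findNonZero(m); (u,v),sz,a=cv2.minAreaRect(k); mm=k.reshape(-1,2).mean(0)
    p=ray(ci,*mm,z); print(n,mm,sz,a,p,tof(p))
for n,x,y,z in [("pivot cap",408,202,65),("roller top",246,256,119),("reel top",182,390,52),("core top",434,494,42),("handle top",346,444,115),("post",212,92,47)]:
    p=f(x,y,z); print(n,p,tof(p))
sc=imaging.camera_info("scene")
g=lambda x,y,z:ray(sc,x/5+204.6,y/5+189.6,z)
for n,x,y,z in [("roller top",454,195,119),("handle top",487,46,115),("reel",622,258,52),("pivot cap",228,250,65)]:
    p=g(x,y,z); print("scene",n,p,tof(p))
E
```

```text
centre [549.01052808  72.14860764] yaw -13.062366914178936
resid [[-3.17618879  2.76493546]
 [-2.11137619 -1.75928047]
 [ 1.808609   -0.5668721 ]
 [ 3.47895598 -0.43878288]]
green [275.45833333 201.4047619 ] (22.749473571777344, 7.648529052734375) 11.309932708740234 [542.99552043  30.70834957  72.        ] [  3.50660907 -41.72743701]
blue [268.33333333 229.30769231] (6.0, 6.0) 90.0 [444.31552546  53.81521222 115.        ] [-97.84242157 -41.52128975]
pivot cap [619.53789137  11.11201315  65.        ] [ 82.49741557 -43.5172525 ]
roller top [575.04200922 121.63671766 119.        ] [14.17302336 54.09100158]
reel top [485.74511918 170.48149935  52.        ] [-83.85276016  81.48977952]
core top [413.52066859  -9.11700453  42.        ] [-113.61704339 -109.78510462]
handle top [447.41756151  52.25461751 115.        ] [-94.46793946 -42.34040757]
post [700.02805059 152.2475483   47.        ] [129.00660355 112.15805205]
scene roller top [573.16125005 120.04839508 119.        ] [12.69990876 52.11870419]
scene handle top [444.35460387  54.54017611 115.        ] [-97.96820453 -40.80625239]
scene reel [490.37515105 174.15571651  52.        ] [-80.17294755  86.11536552]
scene pivot cap [623.09392571  13.85616554  65.        ] [ 85.34122611 -40.04040132]
```

```bash
python3 -m creep '44.5 -53.9 1.5 0 0 -62.4 6; 44.5 -53.9 1.5 0 0 -62.4 6; 44.5 -53.9 1.5 0 0 -62.4 6; 44.5 -53.9 1.5 0 0 -62.4 6; 44.5 -53.9 1.5 0 0 -62.4 6; 44.5 -53.9 1.5 0 0 -62.4 6; 44.5 -53.9 1.5 0 0 -62.4 6; 44.5 -53.9 1.5 0 0 -62.4 6; 44.5 -53.9 1.5 0 0 -62.4 6; 44.5 -53.9 1.5 0 0 -62.4 6; 44.5 -53.9 1.5 0 0 -62.4 6; 44.5 -53.9 1.5 0 0 -62.4 6; 44.5 -53.9 1.5 0 0 -62.4 6; 44.5 -53.9 1.5 0 0 -62.4 6; 44.5 -53.9 1.5 0 0 -62.4 6; 44.5 -53.9 1.5 0 0 -62.4 6; 44.5 -53.9 1.5 0 0 -62.4 6; 44.5 -53.9 1.5 0 0 -62.4 6; 44.5 -53.9 1.5 0 0 -62.4 6; 44.5 -53.9 1.5 0 0 -62.4 6' 40
python3 - <<'E'
from h import *
s=r.sense(); print(s["time"],s["tool_pos"],s["tcp_rot"],s["finger_gap"])
im=imaging.snapshot("wrist"); cv2.imwrite("pics/w1.png",im[:,:,::-1])
ci=imaging.camera_info("wrist")
for X in [(446,53.5,115),(446,53.5,95)]: print(proj(ci,np.array(X)))
E
```

```text
time: 2.1
tool_pos: [446.0, 52.3, 196.0]
tcp_rot: [-180.0, -0.1, 76.8]
ft_force: [-0.3, 0.4, 0.3]
finger_gap: 60.1
2.1 [445.97695852  52.3458278  195.97700563] [-1.79988278e+02 -9.50009234e-02  7.68353464e+01] 60.10839085253138
[278.87708355 206.28016401]
[278.89469725 199.61111118]
```

View pics/w1.png

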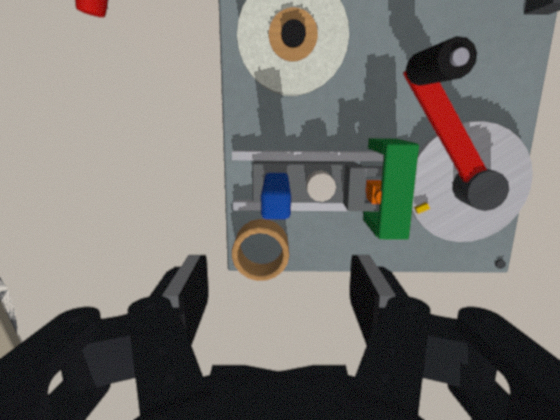

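Run:
```python
from h import *
ci=imaging.camera_info("wrist")
for n,u,v,z in [("handle",277,206,115),("roller",459,56,119),("pivot",488,189,65),("core",261,250,42)]: print(n,ray(ci,u,v,z))
```

```text
handle [444.74275406  54.00492909 115.        ]
roller [578.82573019 124.10481522 119.        ]
pivot [618.93256418  15.19541666  65.        ]
core [415.05267205  -3.63643407  42.        ]
```

```bash
python3 -m creep '0.1 0 6 0 0 0 6; 0.1 0 11.8 0 0 0 6; 0.1 0 11.8 0 0 0 6; 0.1 0 11.8 0 0 0 6; 0.1 0 11.8 0 0 0 1.5; 0.1 0 11.8 0 0 0 1.5; 0.1 0 11.8 0 0 0 1.5; 0.1 0 11.8 0 0 0 1.5; 0.1 0 11.8 0 0 0 1.5; 0.1 0 11.8 0 0 0 1.5' 40
```

```text
time: 3.15
tool_pos: [448.0, 53.6, 80.4]
tcp_rot: [179.8, -0.1, 76.8]
ft_force: [-2.0, -0.7, 6.4]
finger_gap: 21.1
```

```bash
python3 -m creep '0 0.7 0 0 0 0 1.5; 0 1.4 0 0 0 0 1.5; 0 2.1 0 0 0 0 1.5; 0 2.7 0 0 0 0 1.5; 0 3.2 0 0 0 0 1.5; 0 3.5 0 0 0 0 1.5; 0 3.7 0 0 0 0 1.5; 0 3.7 0 0 0 0 1.5' 40
```

```text
time: 3.95
tool_pos: [484.5, 44.9, 80.5]
tcp_rot: [179.8, -0.1, 76.8]
ft_force: [0.6, -3.8, -4.9]
finger_gap: 21.0
```

```bash
python3 -m creep '0 0.2 0 0 0 0 1.5; 0 0.4 0 0 0 0 1.5; 0 0.6 0 0 0 0 1.5; 0 0.6 0 0 0 0 1.5' 40
python3 - <<'E'
from h import *
for n in ["wrist","scene"]:
    im=imaging.snapshot(n); 
    if n=="scene": im=cv2.resize(im[150:320,180:380],None,fx=3,fy=3)
    cv2.imwrite(f"pics/{n}2.png",im[:,:,::-1])
E
```

```text
time: 4.35
tool_pos: [486.1, 44.4, 80.3]
tcp_rot: [-179.7, -0.1, 76.9]
ft_force: [-25.9, 1.5, 18.0]
finger_gap: 20.9
```

View pics/wrist2.png

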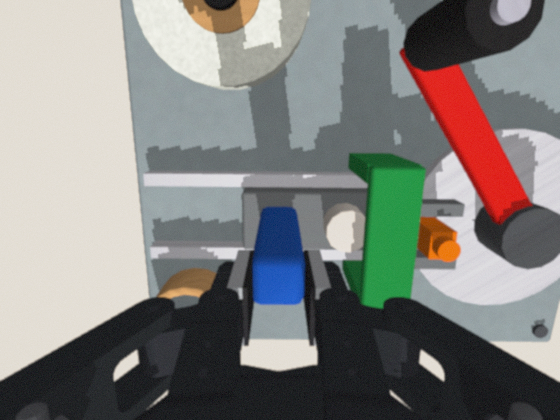

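```bash
python3 -m creep '0 0 0 0 0 0 4; 0 0 0 0 0 0 4; 0 0 0 0 0 0 4; 0 0 -4 0 0 0 4; 0 0 -8 0 0 0 5; 0 0 -12 0 0 0 6; 0 0 -12 0 0 0 6; 9.7 7.1 -12 0 0 -5 6; 9.7 7.1 -12 0 0 -5 6; 9.7 7.1 -12 0 0 -5 6; 9.7 7.1 -12 0 0 -5 6; 9.7 7.1 -12 0 0 -5 6; 9.7 7.1 -12 0 0 -5 6'
python3 - <<'E'
from h import *
s=r.sense(); print(s["time"],s["tool_pos"],s["tcp_rot"],s["finger_gap"])
im=imaging.snapshot("wrist"); cv2.imwrite("pics/w3.png",im[:,:,::-1])
im=imaging.snapshot("top"); cv2.imwrite("pics/t3.png",cv2.resize(im[140:260,200:330],None,fx=5,fy=5)[:,:,::-1])
ci=imaging.camera_info("wrist")
for X in [(577,123,119),(577,123,55)]: print(proj(ci,np.array(X)))
E
```

```text
time: 5.75
tool_pos: [577.6, 122.0, 200.1]
tcp_rot: [-179.7, -0.1, 81.8]
ft_force: [-0.7, 0.2, 0.1]
finger_gap: 60.1
5.75 [577.57676918 121.95519105 200.05110444] [-1.79729450e+02 -8.75976285e-02  8.18471238e+01] 60.093482665135866
[278.68696954 206.07172871]
[279.0667249  187.68276443]
```

View pics/w3.png

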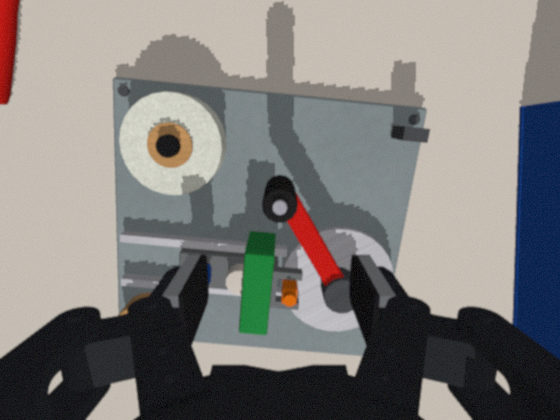

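```bash
python3 -m creep '0.1 0 6 0 0 0 6; 0.1 0 12.6 0 0 0 6; 0.1 0 12.6 0 0 0 6; 0.1 0 12.6 0 0 0 6; 0.1 0 12.6 0 0 0 1.5; 0.1 0 12.6 0 0 0 1.5; 0.1 0 12.6 0 0 0 1.5; 0.1 0 12.6 0 0 0 1.5; 0.1 0 12.6 0 0 0 1.5; 0.1 0 12.6 0 0 0 1.5' 60
python3 - <<'E'
from h import *
s=r.sense(); print(s["time"],s["tool_pos"],s["tcp_rot"],s["finger_gap"])
im=imaging.snapshot("wrist"); cv2.imwrite("pics/w4.png",im[:,:,::-1])
c0=s["tool_pos"][:2]; yaw=np.radians(s["tcp_rot"][2]); tx=np.array([np.cos(yaw),np.sin(yaw)]); ty=np.array([tx[1],-tx[0]])
# arc about the pivot: relative displacement only
fy=np.radians(-13.1)
for q in np.arange(0,.96,.05):
    a0=np.radians(125)+fy
    d=120*np.array([np.cos(a0-q)-np.cos(a0),np.sin(a0-q)-np.sin(a0)])
    print(round(q,2),np.round([d@tx/10,d@ty/10],2))
print("pivot implied",c0-120*np.array([np.cos(a0),np.sin(a0)]))
E
```

```text
time: 6.85
tool_pos: [579.1, 123.3, 77.8]
tcp_rot: [180.0, -0.2, 81.8]
ft_force: [-2.7, -0.9, 5.9]
finger_gap: 24.0
6.85 [579.1290169  123.32411388  77.75446393] [ 1.79996731e+02 -1.63451666e-01  8.18274126e+01] 23.992178372600055
0.0 [0. 0.]
0.05 [0.29 0.53]
0.1 [0.55 1.07]
0.15 [0.78 1.62]
0.2 [0.99 2.18]
0.25 [1.16 2.76]
0.3 [1.31 3.34]
0.35 [1.43 3.93]
0.4 [1.52 4.52]
0.45 [1.58 5.12]
0.5 [1.61 5.71]
0.55 [1.61 6.31]
0.6 [1.58 6.91]
0.65 [1.52 7.51]
0.7 [1.43 8.1 ]
0.75 [1.31 8.69]
0.8 [1.16 9.27]
0.85 [0.99 9.85]
0.9 [ 0.78 10.41]
0.95 [ 0.55 10.96]
pivot implied [623.88755081  11.98376342]
```

View pics/w4.png

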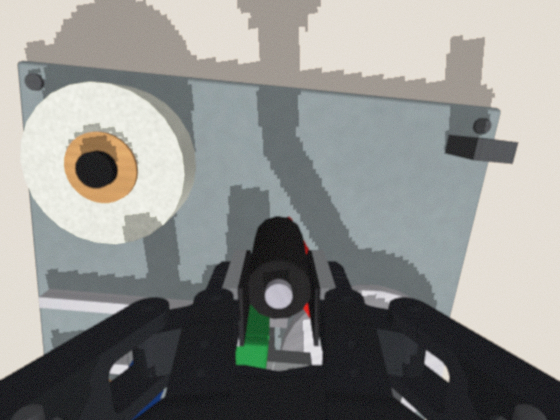

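```bash
python3 -m creep '0.29 0.53 0 0 0 0 1.5; 0.55 1.07 0 0 0 0 1.5; 0.78 1.62 0 0 0 0 1.5; 0.99 2.18 0 0 0 0 1.5; 1.16 2.76 0 0 0 0 1.5; 1.31 3.34 0 0 0 0 1.5; 1.43 3.93 0 0 0 0 1.5; 1.52 4.52 0 0 0 0 1.5; 1.52 4.52 0 0 0 0 1.5' 60
python3 - <<'E'
from h import *
im=imaging.snapshot("wrist"); cv2.imwrite("pics/w5.png",im[:,:,::-1])
E
```

```text
time: 7.8
tool_pos: [626.2, 131.3, 77.9]
tcp_rot: [-179.9, -0.1, 81.8]
ft_force: [-5.6, -5.3, -0.4]
finger_gap: 23.5
```

View pics/w5.png

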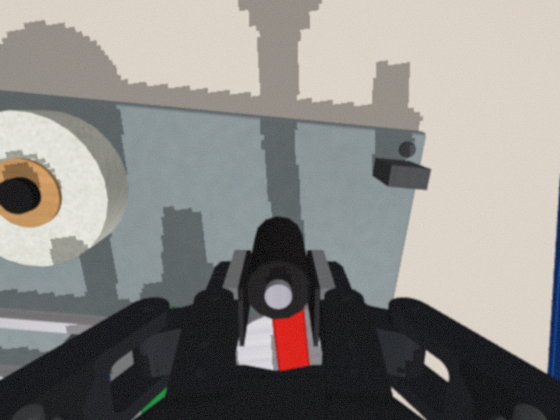

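```bash
python3 -m creep '0.12 0.58 0 0 0 0 1.5; 0.15 1.17 0 0 0 0 1.5; 0.15 1.77 0 0 0 0 1.5; 0.12 2.37 0 0 0 0 1.5; 0.06 2.97 0 0 0 0 1.5; -0.03 3.56 0 0 0 0 1.5; -0.15 4.15 0 0 0 0 1.5; -0.30 4.73 0 0 0 0 1.5; -0.36 4.96 0 0 0 0 1.5; -0.36 4.96 0 0 0 0 1.5; -0.36 4.96 0 0 0 0 1.5; -0.36 4.96 0 0 0 0 1.5' 60
python3 - <<'E'
from h import *
s=r.sense();p=s["tool_pos"][:2]-np.array([623.9,12.0]); print("radius",np.hypot(*p),"swing",np.radians(125-13.1)-np.arctan2(p[1],p[0]))
im=imaging.snapshot("wrist"); cv2.imwrite("pics/w6.png",im[:,:,::-1])
im=imaging.snapshot("scene"); cv2.imwrite("pics/s6.png",cv2.resize(im[150:320,180:380],None,fx=4,fy=3.5)[:,:,::-1])
im=imaging.snapshot("top"); cv2.imwrite("pics/t6.png",cv2.resize(im[140:260,200:330],None,fx=5,fy=5)[:,:,::-1])
E
```

```text
time: 9.05
tool_pos: [673.5, 120.0, 77.8]
tcp_rot: [-179.7, -0.0, 81.8]
ft_force: [-11.8, -4.8, 3.7]
finger_gap: 23.9
radius 118.88831554658724 swing 0.8126908014726864
```

View pics/s6.png

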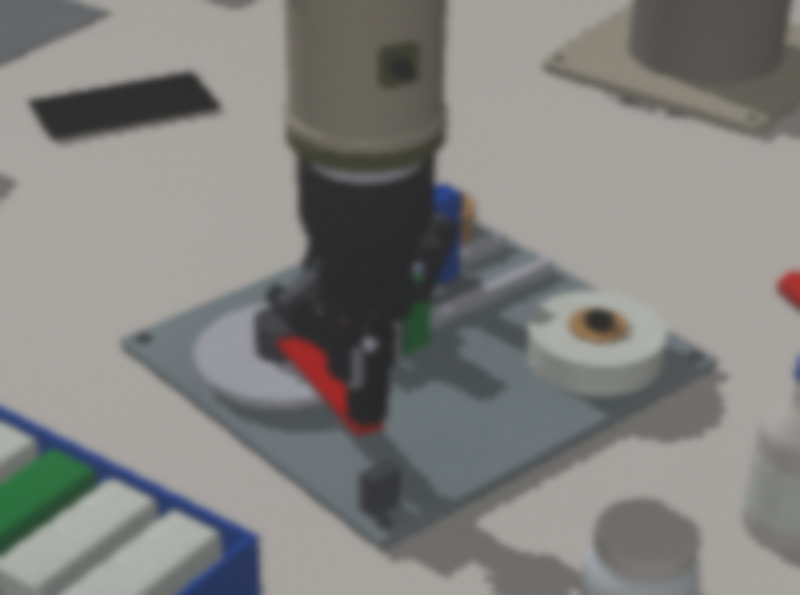

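View pics/w6.png

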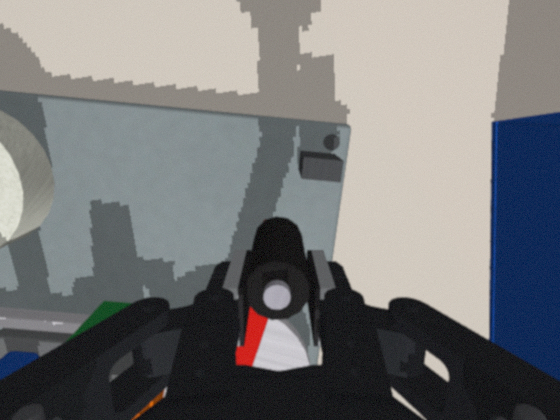

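View pics/t6.png

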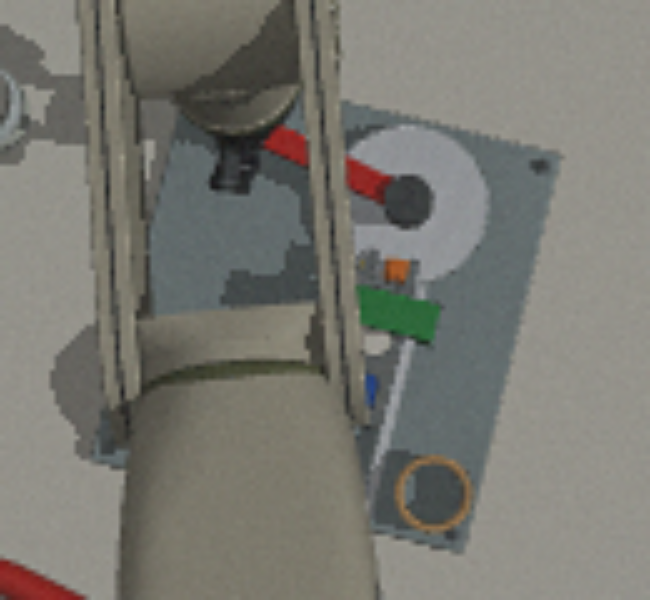

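Run:
```python
from h import *
s=r.sense(); print(s["time"],s["tool_pos"],s["ft_force"],abs(s["qd"]).max(),s["finger_gap"])
print(r.hand_in())
```

```text
9.2 [673.49769913 120.06301756  77.74205577] [-11.38958301  -5.98297174   3.29244868] 0.09232843024762405 24.202542791323395
the job is handed in; nothing more can be done
None
```

I handed the job in at 9.2 s, with the idler block home and the gripper still holding the tensioner arm past the click.

- **Block:** I gripped the blue handle and slid it about 42 mm, until it met its stop at about 26 N. The handle ended within about 1 mm of its expected home position, and the arm was still at rest then.
- **Tensioner arm:** I gripped the black roller and swung it round its pivot to about 0.81 rad, worked out from the tool position. The wrist force was about 12 N against the push, the arm was still, and the gripper was closed on the roller.
- **Pawl:** In the last top picture the orange pawl shows past the bridge. I could not see directly whether it dropped behind the tooth. I infer it did, because the arm is about 0.2 rad past the click.
- **Bystanders:** The arm never came close to any of them. In the last pictures the core looked unmoved and nothing else visible looked disturbed, though I did not measure their positions.

No check failed or disagreed. The camera measurements of the roller and pivot differed by up to about 6 mm, but the grasps were centred.

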